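# Load the kitchen-paper holder

## Task

Put the short, thick roll of kitchen paper onto the upright spindle of the round-footed paper holder, all the way down so that it stands upright on the holder's wooden foot, and let go of it. Leave the tall, thin roll of baking paper and the drinking glass standing where they are.

Things in the scene. Friction and masses are not known exactly. Their poses are not given: they have to be found in the camera images.
- roll_mid (a point): Centre (half-way up, on the axis) of the kitchen-paper roll: a plain white upright paper tube 60 mm in diameter and 110 mm tall, the shorter and thicker of the two paper rolls, with a cardboard-lined bore 38 mm wide open right through; about 0.1 kg, stiff enough to grip round its outside. It starts standing on the counter, its centre 55 mm above the counter; z runs along its bore.
- spindle_tip (a point): Top of the paper holder's spindle, on its axis, 113 mm above the counter. The spindle is a plain vertical steel rod 18 mm in diameter with a slightly tapered tip, standing 95 mm above the top of a round wooden foot 130 mm in diameter and 18 mm thick. The holder is screwed to the counter and does not move. z points up. A fully seated roll has its underside on the foot, 95 mm below this point, and its top 15 mm above this point.
- spare_mid (a point): Centre (half-way up, on the axis) of the baking-paper roll, which must be left alone: a plain white upright paper tube 40 mm in diameter and 135 mm tall, taller and thinner than the kitchen-paper roll, standing loose on the counter; z points up.
- glass_mid (a point): Centre (half-way up) of an empty drinking glass, 68 mm across the rim and 105 mm tall, standing loose on the counter beyond the rolls and the holder; it must be left alone. z points up.
There are look-alikes about, which are no part of the job. What is shaped like the part that bears spare_mid but yellow is not meant.

How it is judged:
By the outcome, as a careful person would: the job done as asked, in the order asked, and still so for the second after the job is handed in, with the robot touching nothing.
It also fails if it takes over 38 s, if anything falls off the work surface, if the arm or the gripper's body presses on something with over 40 N, if the wrist force passes 120 N, or if a joint passes its speed limit or range.

## Robot

A 6-joint arm with a two-finger parallel gripper is mounted at the origin on the work surface. World frame = base frame: x ahead of the robot, y to its left, z up, the work surface at z = 0. Lengths are in m, angles in degrees, forces in N, time in s.
With the tool pointing down it reaches from about 0.35 to 0.875 m from the base axis. Payload 4.2 kg.
Tool frame: the origin (TCP) lies where the fingers leave the gripper's body, on its centre line; the fingertips stand 70 mm ahead of it and the grasp point (between the pads) lies 51 mm ahead of it; z points along the fingers, y is the direction in which the jaws open and shut (so a half turn about z gives the same grasp; the last joint's range is limited). The gripper opens to 87 mm and grips with 3 to 60 N. Pads are 19 mm wide; open, the fingers measure 117 mm over their backs; the gripper's body (75 mm by 190 mm) begins 51 mm behind the grasp point.
Start: joints at [85.52, 22.042, 0.453, 0, -68.411, -14.817], TCP at [0.207, 0.59, 0.292] pointing down, gripper open.
Joint ranges: [-179.83, 179.83], [-69.29, 118.12], [-61.27, 80.66], [-181.25, 117.63], [-171.15, -9.14], [-177.46, 177.46]. Speed limits (degrees/s): [159.86, 159.86, 180, 180, 180, 180].

## Interface

Orientations are given as a 3x3 rotation matrix whose columns are the frame's x, y, z axes.
In Python, from station import sense, cams, job gives the robot as it stands. The module is installed in compiled form; this text tells all that it offers.
- The arm moves only by the shell command python3 -m handwheel 'ROWS'. ROWS is JSON, a list of rows, each a list of 5 numbers: the shift along the tool's x, y, z in cm, then the turn about the tool's z in degrees, then the opening, from 0 (shut) to 1 (fully open). A call has 1 to 10 rows; each row shifts and turns the commanded pose from where the row before left it, along the tool's axes as they then stand; what a row does not reach is not made up. A row lasts 1/8 s, in which the tool goes at most 62.5 mm and 10.7 degrees, less where a joint would pass 70% of its speed; a pose out of reach is approached as far as the arm can. A call with a gripper value outside its range is refused whole. The fingers move at their own pace and stop on an object; the grip force is fixed at half the most. Time passes only in rows, so rows that do not move let the fingers close. It gives the time, the measured TCP pose, the force and the opening at its end, in the units of the state.
- sense(): the state, without advancing time (a new reading comes with each control period).
- cams.capture(name): name is "scene" or "top" or "wrist"; returns the picture (384x512x3 uint8, red, green, blue); there is no depth.
- cams.camera_params(name): a dict with "fx", "fy", "cx", "cy" (pixels), "origin" and "rotation" of the camera in the world. Camera axes: x right, y down, z forward; pixel columns grow to the right and rows downward; lengths in m; the calibration is good to about 2 mm. The wrist camera is an equidistant fisheye: a pixel r from the principal point sees the ray r / f radians off the axis. A picture is of the moment at which its call begins: read the wrist's pose just before it. camera_params takes no time and is no camera call; for the wrist camera it gives the pose at the moment of the call.
- job.finish_job(): hands the job in, once; it reports no verdict.
The state is a dict: "time_s": time; "joints": joint angles; "joint_velocities": joint speeds; "effort": joint torques, N m; "tcp_pos": TCP position; "ee_rot": TCP orientation; "wrist_force": force on the tool from outside, world axes, zero at the start; "moment": the same for the moment, N m; "gripper_width": opening from 0.0 (shut) to 1.0 (fully open).
Only numpy, scipy, OpenCV 4.12 (cv2) and the standard library are available. Lean on these libraries where they do the work, as an engineer would, in place of code of your own. Each camera call takes 0.05 s, during which the arm holds its last target. There are 200 camera calls.

## Working session

There is one attempt and no reset: what is moved stays moved. The work goes in short steps, Python scripts to look and compute and a shell command to move; the robot and the scene stay as the last step left them, time stands still between calls to the robot, and variables do not carry over. Pictures are saved under pics/ and viewed, about 8 in all and at most 12, crops included, and the job is handed in when it is done.

```bash
mkdir -p pics
python3 - <<'E'
from station import sense,cams
import cv2,numpy as np
s=sense();print(s)
ims=[cams.capture(n) for n in("scene","top")]
for n,i in zip(("scene","top"),ims):
    cv2.imwrite(f"pics/{n}0.png",i[:,:,::-1]);print(n,cams.camera_params(n))
E
```

```text
{'time_s': 0.0, 'joints': array([ 8.55202806e+01,  2.20906748e+01,  3.80597850e-01, -2.98880724e-02,
       -6.84080700e+01, -1.48174009e+01]), 'joint_velocities': array([-0.02153359, -0.07156391,  0.02130142,  0.14211375,  0.05585769,
        0.03233693]), 'effort': array([-6.13410907e-05, -3.90662706e+01,  1.87410951e+01,  4.21991006e+00,
        1.10538592e-02, -1.90944297e-04]), 'tcp_pos': array([0.20635828, 0.58948854, 0.29116359]), 'ee_rot': array([[ 9.43753961e-01, -3.30647918e-01, -6.44614069e-04],
       [-3.30648541e-01, -9.43751806e-01, -2.01781980e-03],
       [ 5.88322234e-05,  2.11746613e-03, -9.99997756e-01]]), 'wrist_force': array([0.42338206, 0.03011232, 0.55602746]), 'moment': array([-0.00192363, -0.01055042, -0.06485363]), 'gripper_width': 1.0029424443733967}
scene {'fx': 405.21339171765203, 'fy': 405.21339171765203, 'cx': 255.30776800443107, 'cy': 192.9317376141369, 'origin': array([ 1.17378175, -0.21700074,  0.72503038]), 'rotation': array([[ 0.39423166,  0.64110273, -0.65845933],
       [ 0.91896774, -0.2819627 ,  0.27567249],
       [-0.00892659, -0.71378171, -0.70031135]])}
top {'fx': 379.0119011776937, 'fy': 379.0119011776937, 'cx': 254.10696000182529, 'cy': 191.19131893527893, 'origin': array([ 0.51256627, -0.00684055,  0.85020537]), 'rotation': array([[-0.00683111, -0.99227987,  0.1238305 ],
       [-0.99992606,  0.00802404,  0.00913741],
       [-0.01006049, -0.12375893, -0.99226131]])}
```

View pics/scene0.png

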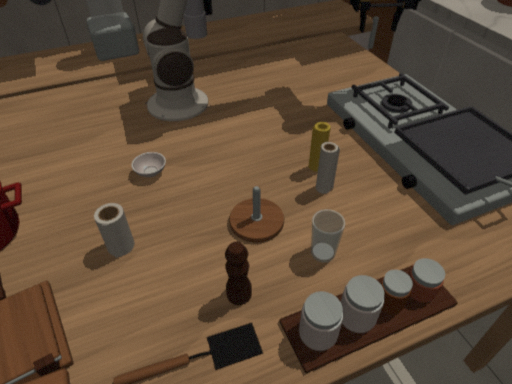

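View pics/top0.png

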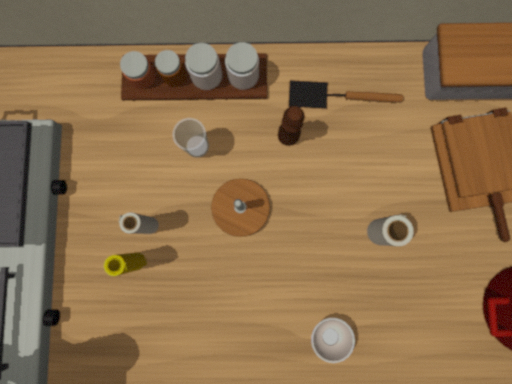

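Scene picture: the white rolls are the thick one at about (115,230), which matches the kitchen roll, and the tall thin one at (327,167), the spare. The yellow one at (320,147) is the look-alike. The holder is at (257,215) and the glass at (327,235).
Top picture: kitchen roll rim (398,230), spare (130,223), yellow (117,265), foot (240,208), glass (190,135). The only short, thick white tube is the one at top (398,230). I'll confirm it with a crop and measure.

```bash
cat > h.py <<'E'
import numpy as np,cv2
from station import sense,cams
def ray(n,u,v):
    p=cams.camera_params(n);d=p["rotation"]@np.array([(u-p["cx"])/p["fx"],(v-p["cy"])/p["fy"],1]);return p["origin"],d
def onz(n,u,v,z):
    o,d=ray(n,u,v);return o+d*(z-o[2])/d[2]
def proj(n,X):
    p=cams.camera_params(n);c=p["rotation"].T@(np.array(X)-p["origin"]);return p["fx"]*c[0]/c[2]+p["cx"],p["fy"]*c[1]/c[2]+p["cy"]
def blob(mask,box):
    m=np.zeros_like(mask);x0,y0,x1,y1=box;m[y0:y1,x0:x1]=mask[y0:y1,x0:x1]
    c=max(cv2.findContours(m,cv2.RETR_EXTERNAL,cv2.CHAIN_APPROX_NONE)[0],key=cv2.contourArea)
    return cv2.fitEllipse(cv2.convexHull(c)),cv2.contourArea(c)
E
python3 - <<'E'
from h import *
im=cv2.imread("pics/top0.png");sc=cv2.imread("pics/scene0.png")
hsv=cv2.cvtColor(im,cv2.COLOR_BGR2HSV)
foot=cv2.inRange(hsv,(3,120,40),(16,255,165))
foot=cv2.morphologyEx(foot,cv2.MORPH_OPEN,np.ones((5,5)))
e,a=blob(foot,(200,170,280,245));print("foot",e,a,onz("top",*e[0],.018))
sat=hsv[...,1];bright=((sat<60)&(hsv[...,2]>165)).astype(np.uint8)*255
e2,a=blob(bright,(360,205,420,250));print("rim",e2,a,onz("top",*e2[0],.11))
bore=((sat>70)&(hsv[...,2]<140)).astype(np.uint8)*255
e3,a=blob(bore,(387,218,411,243));print("bore",e3,a,onz("top",*e3[0],.11))
hs=cv2.cvtColor(sc,cv2.COLOR_BGR2HSV)
A=im[190:270,350:430].copy();A=cv2.resize(A,(400,400),interpolation=2)
def E(img,e,x0,y0,k,c):cv2.ellipse(img,(((e[0][0]-x0+.5)*k,(e[0][1]-y0+.5)*k),(e[1][0]*k,e[1][1]*k),e[2]),c,1)
E(A,e2,350,190,5,(0,0,255));E(A,e3,350,190,5,(0,255,0))
B=cv2.resize(im[170:250,200:280],(400,400),interpolation=2);E(B,e,200,170,5,(255,0,0))
X=onz("top",*e2[0],.11);F=onz("top",*e[0],.018)
S=sc[185:265,80:160];S=cv2.resize(S,(400,400),interpolation=2);q=proj("scene",X);print("scene proj",q,proj("scene",[F[0],F[1],.113]),proj("top",[F[0],F[1],.113]))
cv2.circle(S,(int((q[0]-79.5)*5),int((q[1]-184.5)*5)),4,(0,0,255),-1)
q=proj("scene",[F[0],F[1],.113]);S2=cv2.resize(sc[170:250,215:295],(400,400),interpolation=2);cv2.circle(S2,(int((q[0]-214.5)*5),int((q[1]-169.5)*5)),4,(0,0,255),-1)
q=proj("top",[F[0],F[1],.113]);cv2.circle(B,(int((q[0]-199.5)*5),int((q[1]-169.5)*5)),4,(0,0,255),-1)
cv2.imwrite("pics/crop.png",cv2.resize(np.vstack([np.hstack([A,B]),np.hstack([S,S2])]),(600,600)))
E
```

```text
foot ((240.49969482421875, 206.98768615722656), (59.723106384277344, 61.49559020996094), 79.1915512084961) 2756.5 [0.5816092  0.03102895 0.018     ]
rim ((397.68206787109375, 230.51698303222656), (28.7021484375, 30.41055679321289), 142.46011352539062) 655.5 [ 0.52598166 -0.27742847  0.11      ]
bore ((397.31805419921875, 230.40829467773438), (20.039058685302734, 20.75665283203125), 133.75340270996094) 303.5 [ 0.52619585 -0.27673766  0.11      ]
scene proj (np.float64(108.07797857348254), np.float64(212.56534492760738)) (np.float64(255.2810227090729), np.float64(187.11906084810806)) (np.float64(238.27801104312874), np.float64(202.98031954321564))
```

View pics/crop.png

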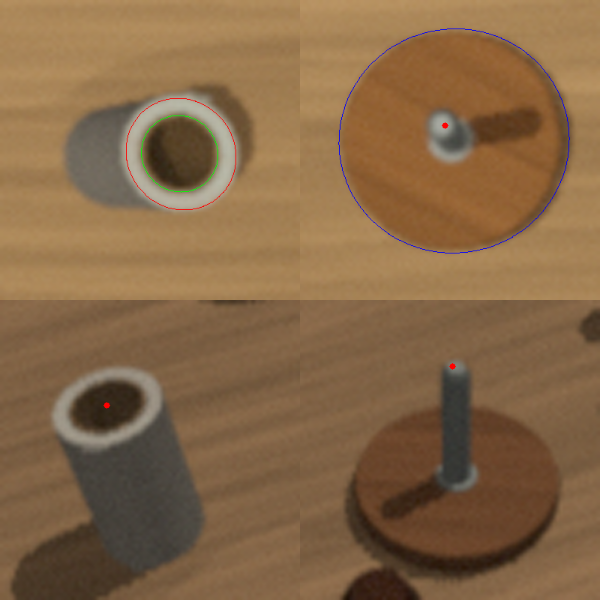

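The crop confirms that the target is the short, thick white tube with a cardboard bore, and that the projected roll centre and spindle tip agree in both views. Roll at (0.526,-0.277), spindle at (0.582,0.031). Moving over the roll.

```bash
python3 -m handwheel '[[2,2.4,0,0,1],[3.7,4.45,0,0,1],[3.7,4.45,0,0,1],[3.7,4.45,0,0,1],[3.7,4.45,0,0,1],[3.7,4.45,0,0,1],[3.7,4.45,0,0,1],[3.7,4.45,0,0,1],[3.7,4.45,0,0,1],[3.7,4.45,0,0,1]]'
python3 -m handwheel '[[3.7,4.45,0,0,1],[3.7,4.45,0,0,1],[3.7,4.45,0,0,1],[3.7,4.45,0,0,1],[3.7,4.45,0,0,1],[2,2.4,0,0,1],[0,0,0,0,1]]'
python3 - <<'E'
from h import *
s=sense();R=s["ee_rot"];print(s["tcp_pos"],(R.T@(np.array([.5262,-.277,.138])-s["tcp_pos"])*100).round(2),s["joints"].round(0))
print(R.round(3))
p=cams.camera_params("wrist");im=cams.capture("wrist")
print(p)
cv2.imwrite("pics/w1.png",im[:,:,::-1])
E
```

```text
time_s: 1.35
tcp_pos: [0.3995, 0.0707, 0.2923]
ee_rot: [[0.944, -0.33, 0.0], [-0.33, -0.944, 0.0], [0.0, -0.0, -1.0]]
wrist_force: [1.3, -0.3, 0.7]
gripper_width: 1.001
time_s: 2.22
tcp_pos: [0.5115, -0.2296, 0.2909]
ee_rot: [[0.943, -0.334, -0.002], [-0.334, -0.943, 0.0], [-0.002, 0.0, -1.0]]
wrist_force: [-0.1, -0.1, 0.0]
gripper_width: 1.0
[ 0.51149541 -0.22963411  0.2909366 ] [ 3.    3.97 15.29] [ -8.  16.  -9.  -0. -65.  78.]
[[ 0.943 -0.334 -0.002]
 [-0.334 -0.943  0.   ]
 [-0.002  0.    -1.   ]]
{'fx': 297.3186396354542, 'fy': 297.3186396354542, 'cx': 257.61087639837183, 'cy': 194.18489821941984, 'origin': array([ 0.58913835, -0.25835388,  0.38394486]), 'rotation': array([[-3.34021432e-01, -8.98552028e-01, -2.84664602e-01],
       [-9.42565157e-01,  3.18673884e-01,  1.00089364e-01],
       [ 7.79672831e-04,  3.01746928e-01, -9.53387740e-01]])}
```

View pics/w1.png

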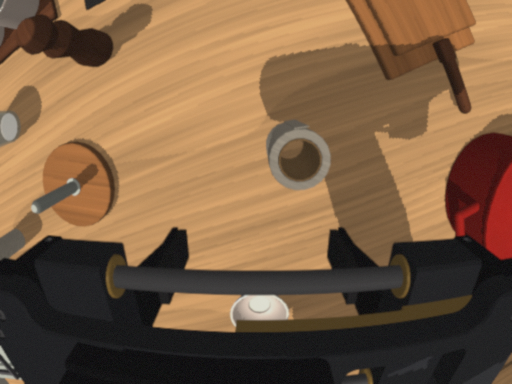

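The wrist view shows the roll rim at about (299,158), ahead of the fingers, and the spindle with its tip near (35,207). I'll refine the roll position through the fisheye.

```bash
cat >> h.py <<'E'
def wz(p,u,v,z):
    x,y=(u-p["cx"])/p["fx"],(v-p["cy"])/p["fy"];r=np.hypot(x,y)+1e-12
    d=p["rotation"]@np.array([x/r*np.sin(r),y/r*np.sin(r),np.cos(r)]);o=p["origin"];return o+d*(z-o[2])/d[2]
E
python3 - <<'E'
from h import *
p=cams.camera_params("wrist");im=cv2.imread("pics/w1.png");h=cv2.cvtColor(im,cv2.COLOR_BGR2HSV)
m=((h[...,1]>65)).astype(np.uint8)*255
e,a=blob(m,(281,140,320,177));print(e,a,wz(p,*e[0],.11))
m=((h[...,1]<50)&(h[...,2]>130)).astype(np.uint8)*255
e,a=blob(m,(255,110,345,200));print(e,a,wz(p,*e[0],.11))
m=cv2.inRange(h,(3,125,40),(16,255,175));e,a=blob(cv2.morphologyEx(m,cv2.MORPH_OPEN,np.ones((5,5))),(30,130,125,235));print("foot",e,wz(p,*e[0],.018))
E
```

```text
((299.7090148925781, 159.345458984375), (42.362850189208984, 43.8816032409668), 72.46852111816406) 1259.5 [ 0.526155   -0.27728914  0.11      ]
((299.46295166015625, 158.64053344726562), (59.08394241333008, 60.1390495300293), 46.13405990600586) 2700.5 [ 0.52687729 -0.27727174  0.11      ]
foot ((79.70855712890625, 178.43798828125), (65.91117858886719, 80.59419250488281), 135.84339904785156) [0.58748791 0.01579103 0.018     ]
```

```bash
python3 -m handwheel '[[1.5,2,0,0,1],[1.5,2,0,0,1],[0,0,2,0,1],[0,0,2,0,1],[0,0,0,0,1],[0,0,0,0,1]]'
python3 - <<'E'
from h import *
s=sense();R=s["ee_rot"];print((R.T@(np.array([.5263,-.2772,.138])-s["tcp_pos"])*100).round(2))
E
```

```text
time_s: 3.02
tcp_pos: [0.5269, -0.2749, 0.2533]
ee_rot: [[0.944, -0.329, 0.001], [-0.329, -0.944, -0.001], [0.001, 0.0, -1.0]]
wrist_force: [0.7, -0.6, 0.9]
gripper_width: 0.998
[ 0.    0.23 11.53]
```

```bash
python3 -m handwheel '[[0,0.2,3,0,1],[0,0,3,0,1],[0,0,3,0,1],[0,0,2,0,1],[0,0,0.5,0,1],[0,0,0,0,1],[0,0,0,0,1]]'
python3 -m handwheel '[[0,0,0,0,0.6],[0,0,0,0,0.5],[0,0,0,0,0.4],[0,0,0,0,0.4],[0,0,0,0,0.4],[0,0,0,0,0.4]]'
```

```text
time_s: 3.9
tcp_pos: [0.5266, -0.2775, 0.1387]
ee_rot: [[0.944, -0.33, 0.003], [-0.33, -0.944, -0.001], [0.003, -0.0, -1.0]]
wrist_force: [0.2, -0.6, 0.1]
gripper_width: 1.006
time_s: 4.65
tcp_pos: [0.5259, -0.2774, 0.1373]
ee_rot: [[0.944, -0.33, 0.0], [-0.33, -0.944, -0.0], [0.0, 0.0, -1.0]]
wrist_force: [1.1, -0.0, 1.0]
gripper_width: 0.688
```

Opening is 0.69 (60 mm), so the roll is held. Lifting and carrying toward the spindle, stopping short to look.

```bash
python3 -m handwheel '[[0,0,-1.5,0,0],[0,0,-3,0,0],[0,0,-4,0,0],[0,0,-4,0,0],[0,0,-3,0,0],[0,0,-1.5,0,0],[0,0,0,0,0]]'
python3 -m handwheel '[[-0.5,-3,0,0,0],[-0.7,-4.2,0,0,0],[-0.8,-4.6,0,0,0],[-0.8,-4.6,0,0,0],[-0.8,-4.6,0,0,0],[-0.8,-4.6,0,0,0],[-0.4,-2.5,0,0,0],[0,0,0,0,0],[0,0,0,0,0]]'
python3 - <<'E'
from h import *
s=sense();R=s["ee_rot"];print(s["gripper_width"],s["wrist_force"],s["tcp_pos"],(R.T@(np.array([.5816,.0315,.292])-s["tcp_pos"])*100).round(2))
for n in("scene","top"): cv2.imwrite(f"pics/{n}1.png",cams.capture(n)[:,:,::-1])
a=cv2.imread("pics/scene1.png");b=cv2.imread("pics/top1.png")
cv2.imwrite("pics/c1.png",np.hstack([cv2.resize(a[80:280,140:340],(400,400)),cv2.resize(b[110:310,180:380],(400,400))]))
E
```

```text
time_s: 5.52
tcp_pos: [0.5259, -0.2774, 0.3082]
ee_rot: [[0.944, -0.331, 0.002], [-0.331, -0.944, -0.0], [0.002, -0.0, -1.0]]
wrist_force: [0.5, -0.2, -2.4]
gripper_width: 0.687
time_s: 6.65
tcp_pos: [0.5729, 0.0033, 0.3059]
ee_rot: [[0.944, -0.331, -0.003], [-0.331, -0.944, -0.001], [-0.002, 0.002, -1.0]]
wrist_force: [0.1, -0.4, -1.5]
gripper_width: 0.686
0.6863530847035817 [ 0.10898174 -0.3870252  -1.5248513 ] [0.57287803 0.00332047 0.30591562] [-0.11 -2.95  1.39]
```

View pics/c1.png

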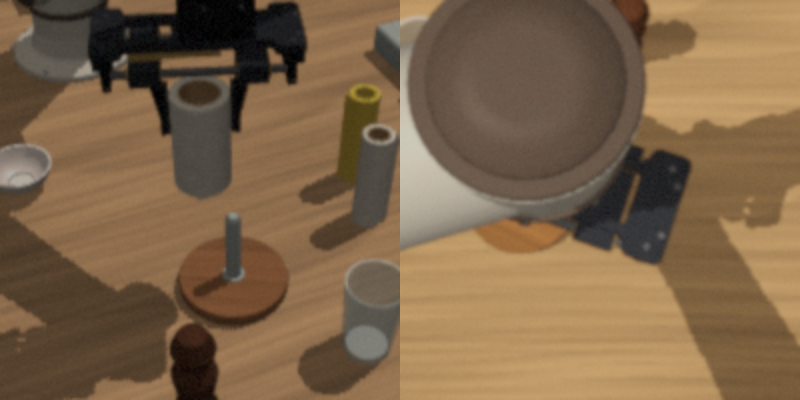

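The roll is held upright, and the spindle stands clear below and to the right. Moving the remaining (-0.1,-2.95) cm, then down to just above the tip to check alignment from the scene camera.

```bash
python3 -m handwheel '[[0,-1.5,0,0,0],[-0.1,-1.5,0,0,0],[0,0,1.5,0,0],[0,0,1.5,0,0],[0,0,1,0,0],[0,0,0,0,0],[0,0,0,0,0]]'
python3 - <<'E'
from h import *
s=sense();R=s["ee_rot"];t=s["tcp_pos"];print(t,(R.T@(np.array([.5816,.0315,.1555])-t)*100).round(2))
a=cams.capture("scene")[:,:,::-1].copy();cv2.imwrite("pics/scene2.png",a)
c=cv2.resize(a[100:250,190:320],(520,600),interpolation=2)
zb=t[2]-.1373
for X,col in(([t[0],t[1],zb+.11],(0,0,255)),([t[0],t[1],zb],(0,255,0)),([.5816,.0315,.113],(255,0,0))):
    q=proj("scene",X);print(q);cv2.circle(c,(int((q[0]-189.5)*4),int((q[1]-99.5)*4)),4,col,-1)
cv2.imwrite("pics/c2.png",c)
E
```

```text
time_s: 7.62
tcp_pos: [0.5827, 0.0321, 0.2676]
ee_rot: [[0.944, -0.331, 0.001], [-0.331, -0.944, -0.0], [0.001, -0.0, -1.0]]
wrist_force: [0.5, 0.3, -0.9]
gripper_width: 0.685
[0.58265588 0.03214194 0.2676034 ] [-0.09  0.1  11.21]
(np.float64(255.42999119065158), np.float64(140.4707471135564))
(np.float64(255.8742615249803), np.float64(181.4779374121974))
(np.float64(255.47711389913655), np.float64(187.05658267887583))
```

View pics/c2.png

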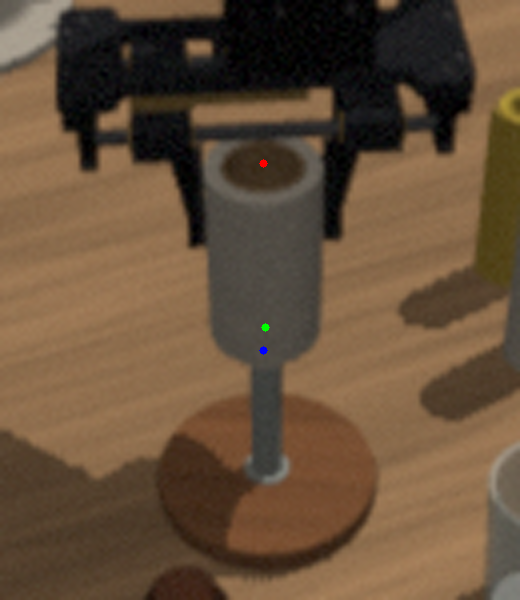

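The roll is centred on the rod (x about 264 in the crop), upright, and its bottom is just over the tip. Lowering in stages while watching the force.

```bash
python3 -m handwheel '[[-0.1,0.1,0.5,0,0],[0,0,0.8,0,0],[0,0,0.8,0,0],[0,0,0.8,0,0],[0,0,0,0,0]]'
python3 -c "
from station import sense;s=sense();print(s['tcp_pos'],s['wrist_force'])"
```

```text
time_s: 8.3
tcp_pos: [0.5807, 0.0316, 0.2371]
ee_rot: [[0.944, -0.331, -0.002], [-0.331, -0.944, -0.001], [-0.002, 0.001, -1.0]]
wrist_force: [-0.1, 1.3, -1.0]
gripper_width: 0.69
[0.58069427 0.03164912 0.23713094] [-0.0601776   1.30275511 -0.99524708]
```

No resistance with the bottom 13 mm past the tip. 8.2 cm to go; stopping just above the foot first.

```bash
python3 -m handwheel '[[0,0,1,0,0],[0,0,1.5,0,0],[0,0,1.5,0,0],[0,0,1.5,0,0],[0,0,1,0,0],[0,0,0.8,0,0],[0,0,0.4,0,0],[0,0,0,0,0]]'
python3 -m handwheel '[[0,0,0.2,0,0],[0,0,0.1,0,0],[0,0,0,0,0]]'
```

```text
time_s: 9.3
tcp_pos: [0.5812, 0.0317, 0.1612]
ee_rot: [[0.944, -0.33, -0.0], [-0.33, -0.944, -0.0], [-0.0, 0.0, -1.0]]
wrist_force: [-0.2, -0.9, -0.3]
gripper_width: 0.692
time_s: 9.68
tcp_pos: [0.5811, 0.0317, 0.1584]
ee_rot: [[0.944, -0.33, 0.0], [-0.33, -0.944, 0.0], [0.0, -0.0, -1.0]]
wrist_force: [-0.3, -0.3, -1.5]
gripper_width: 0.688
```

```bash
python3 -m handwheel '[[0,0,0.1,0,0],[0,0,0.1,0,0],[0,0,0,0,0]]'
python3 -m handwheel '[[0,0,0.1,0,0],[0,0,0,0,0]]'
```

```text
time_s: 10.05
tcp_pos: [0.581, 0.0317, 0.1561]
ee_rot: [[0.944, -0.33, -0.0], [-0.33, -0.944, -0.0], [-0.0, 0.0, -1.0]]
wrist_force: [0.4, -0.2, -1.4]
gripper_width: 0.685
time_s: 10.3
tcp_pos: [0.5812, 0.0317, 0.1553]
ee_rot: [[0.944, -0.33, 0.0], [-0.33, -0.944, -0.0], [0.0, -0.0, -1.0]]
wrist_force: [0.6, -0.3, -0.7]
gripper_width: 0.686
```

```bash
python3 -m handwheel '[[0,0,0.1,0,0],[0,0,0,0,0]]'
python3 -c "
from station import sense;s=sense();print(s['tcp_pos'],s['wrist_force'])"
```

```text
time_s: 10.55
tcp_pos: [0.5813, 0.0318, 0.1553]
ee_rot: [[0.944, -0.33, 0.001], [-0.33, -0.944, -0.0], [0.001, -0.0, -1.0]]
wrist_force: [-2.5, 0.9, 5.4]
gripper_width: 0.687
[0.58129913 0.03175835 0.15527192] [-2.53937985  0.88927167  5.35172868]
```

The force rose to +5 N and z stopped at 0.155, so the roll is seated on the foot. Letting go gently, then straight up.

```bash
python3 -m handwheel '[[0,0,-0.1,0,0.72],[0,0,0,0,0.8],[0,0,0,0,0.9],[0,0,0,0,1],[0,0,0,0,1],[0,0,0,0,1]]'
python3 -m handwheel '[[0,0,-1,0,1],[0,0,-2,0,1],[0,0,-3,0,1],[0,0,-4,0,1],[0,0,-4,0,1],[0,0,-2,0,1],[0,0,0,0,1],[0,0,0,0,1]]'
python3 - <<'E'
from h import *
a=cams.capture("scene")[:,:,::-1].copy();cv2.imwrite("pics/scene3.png",a)
q=proj("scene",[.5816,.0315,.128]);print(q)
cv2.imwrite("pics/c3.png",cv2.resize(a[80:280,140:360],(660,600),interpolation=2))
E
```

```text
time_s: 11.3
tcp_pos: [0.5811, 0.0317, 0.1552]
ee_rot: [[0.944, -0.331, -0.0], [-0.331, -0.944, -0.0], [-0.0, 0.0, -1.0]]
wrist_force: [-0.0, 0.3, -0.4]
gripper_width: 0.993
time_s: 12.3
tcp_pos: [0.5805, 0.0317, 0.3143]
ee_rot: [[0.944, -0.331, -0.002], [-0.331, -0.944, 0.0], [-0.002, 0.001, -1.0]]
wrist_force: [0.3, 2.0, -0.6]
gripper_width: 1.003
(np.float64(255.4172436225692), np.float64(182.0365866250741))
```

View pics/c3.png

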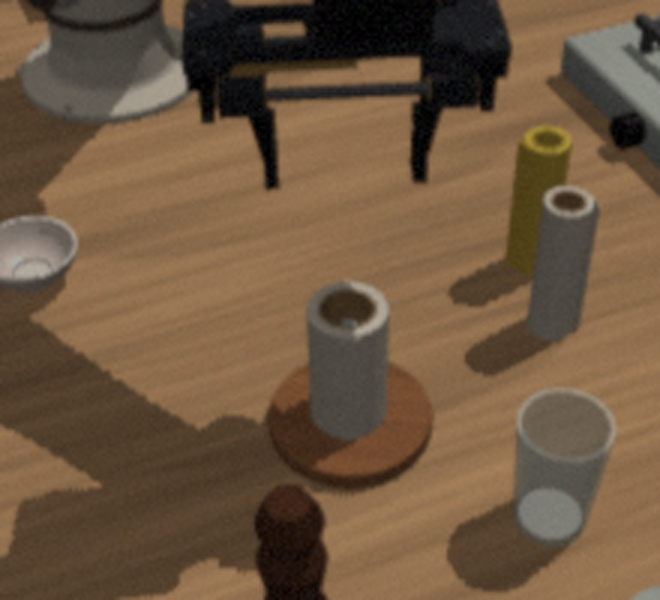

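The roll stands upright on the foot with the spindle tip visible inside its bore, at crop (348,325). The gripper is clear, and the spare and the glass are upright in place.

```bash
python3 -c "
from station import job;print(job.finish_job())"
```

```text
the job is handed in; nothing more can be done
None
```

The kitchen-paper roll is on the holder's spindle, standing on the wooden foot and released, and I handed the job in at about 12.4 s of the 38 s allowed.

- **Grasp:** I took the short, thick white roll at about (0.526, -0.277). The gripper stopped at 60 mm, which matches the roll's diameter.
- **Lowering:** I checked the alignment just above the spindle tip, then lowered in stages. There was no resistance until contact, about 5 N with the gripper stopped at the height expected for a seated roll. I then opened the gripper and rose 16 cm straight up.
- **Last picture:** The roll stands upright on the foot with the spindle tip visible inside its bore, and the gripper is clear. The baking-paper roll and the glass stand upright and look unmoved. I judged that by eye and did not measure it.
- **Disagreement:** The wrist camera placed the foot about 16 mm off the top camera's estimate, from near the edge of its picture. I used the top camera's figure, which agreed with the scene camera, and the free descent onto the spindle supported it.

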